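# Fit the large spacer ring on the microscope stand's pillar

### The arm

A 6-joint arm with a two-finger parallel gripper is mounted at the origin on the work surface. World frame = base frame: x ahead of the robot, y to its left, z up, the work surface at z = 0. Lengths are in mm, angles in degrees, forces in N, time in s.
With the tool pointing down it reaches from about 350 to 850 mm from the base axis. Payload 8.1 kg.
Tool frame: the origin (TCP) lies on the centre line of the jaws, within the pads' length; the fingertips stand 19 mm ahead of it and the grasp point (between the pads) is the TCP (r.tip_reach is the z of the fingertips in the tool frame, in mm); z points along the fingers, y is the line along which they close (so a half turn about z gives the same grasp; the last joint's range is limited). The gripper opens to 85 mm and grips with 20 to 120 N. Pads are 22 mm wide; open, the fingers measure 114 mm over their backs; the gripper's body (76 mm by 85 mm) begins 54 mm behind the grasp point. The pads swing forward as they close: fully open they stand 13 mm farther back than shut.
Start: joints at [66.784, 7.471, 85.268, -0, 87.261, -4.893], TCP at [188.604, 569.591, 229.092] pointing down, gripper open.
Joint ranges: [-169.43, 169.43], [-51.17, 129.36], [1.28, 143.12], [-76.62, 256.62], [0, 156.53], [-152.29, 152.29]. Speed limits (degrees/s): [136.94, 136.94, 159.86, 180, 180, 180].

### API

Orientations are given as [roll, pitch, yaw] about the fixed x, y, z axes, in that order (R = Rz(yaw) Ry(pitch) Rx(roll)).
In Python, from bench import r gives the robot as it stands. The module is installed in compiled form; this text tells all that it offers.
- The arm moves only by the shell command python3 -m handwheel 'ROWS' [FORCE]. ROWS is JSON, a list of rows, each a list of 7 numbers: the shift along the tool's x, y, z in m, then the turn, a rotation vector about the tool's x, y, z in degrees, then the finger opening in m, from 0 to 0.0854. In form: [[tx, ty, tz, ax, ay, az, claw], ...]. A call has 1 to 8 rows; each row shifts and turns the commanded pose from where the row before left it, along the tool's axes as they then stand; what a row does not reach is not made up. A row lasts 1/12 s, in which the tool goes at most 41.7 mm and 7.16 degrees, less where a joint would pass 70% of its speed; a pose out of reach is approached as far as the arm can. A call with a gripper value outside its range is refused whole. The fingers move at their own pace and stop on an object; FORCE is the grip in N (left out, the last holds). Time passes only in rows, so rows that do not move let the fingers close. It gives the time, the measured TCP pose, the force, the opening and the grip force at its end, in the units of the state.
- r.sense(): the state, without advancing time (a new reading comes with each control period).
- r.snapshot(name): name is "side" or "top"; returns (picture, depth): 384x512x3 uint8, blue, green, red; 384x512 float32, mm along the optical axis (not along the pixel's ray), 0 where there is no reading.
- r.calibration(name): a dict with "vfov" (degrees; the focal length in pixels is half the picture's height over the tangent of half this angle, whatever the lens; pixels are square), "cx", "cy" (the principal point, pixels), "rvec" (rotation vector, rad) and "tvec" (3), from world to camera coordinates, as OpenCV has them. Camera axes: x right, y down, z forward; pixel columns grow to the right and rows downward; lengths in mm; the calibration is good to about 2 mm. A picture is of the moment at which its call begins. calibration takes no time and is no camera call.
- r.hand_in(): hands the job in; it is judged then, once.
The state is a dict: "time": time; "joint_pos": joint angles; "qd": joint speeds; "joint_efforts": joint torques, N m; "tool_pos": TCP position; "tcp_rot": TCP orientation; "ft_force": force on the tool from outside, world axes, zero at the start; "wrist_torque": the same for the moment, N m; "finger_gap": finger opening in mm; "grip_force": force on a finger pad.
Only numpy, scipy, OpenCV 4.12 (cv2) and the standard library are available. Lean on these libraries where they do the work, as an engineer would, in place of code of your own. Each camera call takes 0.05 s, during which the arm holds its last target. There are 200 camera calls.

### The job

Fit the largest of the three aluminium spacer rings onto the stand's short upright pillar: lift it out of the rack, where it stands on edge, lay it flat on the bench and let go, then take it again across its outside and slide it down the pillar until it sits fully home on the dark shoulder. Lower it gently in the fingers rather than letting it drop, leave the two smaller rings in their bays, and keep the two specimen vials standing where they are.

Things in the scene. Friction and masses are not known exactly. Their poses are not given: they have to be found in the camera images.
- spacer_large: aluminium ring, plain and the same on both faces, 24 mm thick along its axis, outside diameter 54 mm, bore 28 mm. Origin at its centre; z is the ring's axis. It starts standing on edge in one of the three rack bays (any of them), its axis level and parallel to the rack's x. This is the ring to fit; its top edge is 62 mm above the bench at the start, the upper 34 mm stands clear of the rack.
- spacer_medium: aluminium ring, plain and the same on both faces, 24 mm thick along its axis, outside diameter 45 mm, bore 20 mm. Origin at its centre; z is the ring's axis. It starts standing on edge in one of the three rack bays (any of them), its axis level and parallel to the rack's x. Leave it in its bay.
- spacer_small: aluminium ring, plain and the same on both faces, 24 mm thick along its axis, outside diameter 36 mm, bore 14 mm. Origin at its centre; z is the ring's axis. It starts standing on edge in one of the three rack bays (any of them), its axis level and parallel to the rack's x. Leave it in its bay.
- rack: grey plastic rack fixed to the bench: a straight trough 204 mm long (along its y), 45 mm wide (x) and 28 mm high, with three bays in line, 66 mm apart (y = -66, 0, 66 mm). Each bay is 60 mm long and 28 mm wide inside, its floor 8 mm above the bench. Origin at the centre of its underside, z up.
- stand: small white microscope-accessory stand fixed to the bench: square base 130 x 130 x 18 mm, on it a dark round shoulder 64 mm across and 8 mm high, and from that a bright steel pillar 25 mm in diameter and 52 mm long, its top 6 mm tapered to 19 mm. Origin at the centre of the underside, z up.
- seat (a point): centre of the top face of the stand's dark shoulder, on the pillar's axis, 26 mm above the bench; z up. A ring fully home has its centre 12 mm above this point.
- pillar_top (a point): centre of the pillar's top end, 78 mm above the bench.
- vial_a: amber specimen vial with paper label and white cap, 24 mm in diameter, 75 mm high, standing loose. Origin at the centre of its underside. Bystander.
- vial_b: a second vial, the same.

How it is judged:
By the outcome, as a careful person would: the job done as asked, in the order asked, and still so for the second after the job is handed in, with the robot touching nothing.
It also fails if it takes over 51 s, if anything falls off the work surface, if the arm or the gripper's body presses on something with over 40 N, if the wrist force passes 120 N, or if a joint passes its speed limit or range.

## Working session

There is one attempt and no reset: what is moved stays moved. The work goes in short steps, Python scripts to look and compute and a shell command to move; the robot and the scene stay as the last step left them, time stands still between calls to the robot, and variables do not carry over. Pictures are saved under pics/ and viewed, at most 10 in all, crops included, and the job is handed in when it is done.

```bash
mkdir -p pics; cat > h.py <<'E'
import numpy as np, cv2
from bench import r
from scipy.spatial.transform import Rotation as R
def cam(n):
    c=r.calibration(n); f=192/np.tan(np.radians(c['vfov']/2))
    return np.array([[f,0,c['cx']],[0,f,c['cy']],[0,0,1]]),cv2.Rodrigues(np.array(c['rvec'],float))[0],np.array(c['tvec'],float).ravel(),c
def cloud(n,d):
    K,Rm,t,c=cam(n); v,u=np.mgrid[:384,:512]
    p=np.stack([(u-K[0,2])/K[0,0]*d,(v-K[1,2])/K[1,1]*d,d],-1)
    return (p-t)@Rm
def ray(n,u,v,z):
    K,Rm,t,c=cam(n); d=Rm.T@np.linalg.inv(K)@[u,v,1]; o=-Rm.T@t
    return o+d*(z-o[2])/d[2]
E
python3 - <<'E'
from h import *
for n in('side','top'):
    p,d=r.snapshot(n); cv2.imwrite(f'pics/{n}0.png',p); np.savez(f'{n}0.npz',p=p,d=d); print(n,cam(n)[3], -cam(n)[1].T@cam(n)[2])
print(r.sense())
E
```

```text
side {'vfov': 49.50193569688986, 'cx': 260.0399833196911, 'cy': 185.08405423681035, 'rvec': array([ 2.16035656, -0.67003931,  0.31162117]), 'tvec': array([-506.66940014,  291.9440288 ,  719.12448834])} [ 209.53221012 -603.00354496  671.98824724]
top {'vfov': 55.801784369651884, 'cx': 264.4852008887022, 'cy': 191.16879556508638, 'rvec': array([ 2.2150368 , -2.16915486,  0.01262015]), 'tvec': array([ 37.00850899, 615.74588478, 818.4467019 ])} [586.04051194  30.13215023 840.24770163]
{'time': 0.1, 'joint_pos': array([ 6.67872165e+01,  7.51225545e+00,  8.53225001e+01,  1.64440496e-03,
        8.72589010e+01, -4.89118824e+00]), 'qd': array([-0.05292362, -0.08404965, -0.10904328, -0.00557798, -0.01171611,
        0.04996857]), 'joint_efforts': array([ 1.76002450e-03, -5.70941234e+01, -5.01946807e+01, -1.25904480e-04,
        7.84348988e-03, -1.94425587e-05]), 'tool_pos': array([188.37167622, 569.16084824, 228.13910557]), 'tcp_rot': array([-1.79906825e+02, -9.62191257e-03,  1.61678317e+02]), 'ft_force': array([-0.44593332, -0.02784227, -0.55218422]), 'wrist_torque': array([-0.00638498, -0.00522426, -0.05275068]), 'grip_force': 0.0, 'finger_gap': 85.6451583244109}
```

View pics/top0.png

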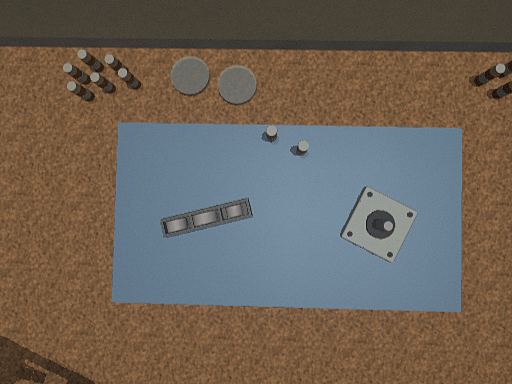

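View pics/side0.png

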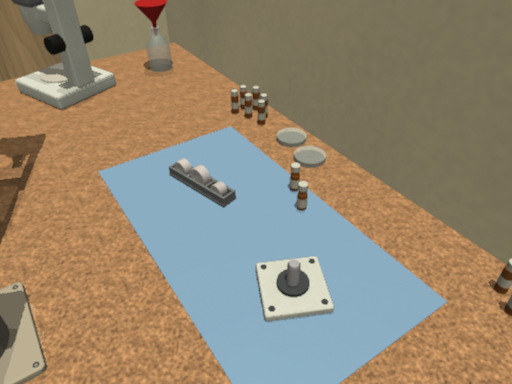

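The top view shows the rack at about (207,217), with rings at (176,225), (205,217) and (235,211). The vials are at (272,132) and (302,148), the stand at (379,224) and the pillar top at (388,226). The side view agrees. Next I measure with depth.

```bash
python3 - <<'E'
from h import *
C={}
for n in('top','side'):
    z=np.load(n+'0.npz'); C[n]=cloud(n,z['d']); 
c=C['top']; p=np.load('top0.npz')['p']
h=c[...,2]; print('bench z',np.median(h[260:290,200:330]), 'noise',h[260:290,200:330].std())
def reg(n,u0,u1,v0,v1): 
    m=np.zeros((384,512),bool); m[v0:v1,u0:u1]=1; return m
# rack: pixels above 12mm
rk=reg('top',150,262,190,245)&(h>12)
k=rk&(h<34); q=c[k][:,:2].astype(np.float32)
rr=cv2.minAreaRect(q); print('rack rect',rr, 'med z',np.median(c[k][:,2]))
for name,(u0,u1) in dict(L=(164,190),M=(192,219),R=(222,249)).items():
    m=reg('top',u0,u1,200,236)&(h>33); P=c[m]; 
    print(name,m.sum(),'zmax',np.percentile(P[:,2],[50,95,99]) if m.sum() else'', P[P[:,2]>np.percentile(P[:,2],80)].mean(0) if m.sum() else'')
# side
s=C['side']
m=reg('s',160,245,150,210)&(s[...,2]>33); P=s[m]
ni,lab=cv2.connectedComponents(m.astype(np.uint8))
for i in range(1,ni):
    P=s[lab==i]
    if len(P)>15: print('side',len(P),np.percentile(P[:,2],[50,95,99]),P.mean(0))
# stand
for n,(u0,u1,v0,v1) in dict(top=(335,425,180,270),side=(250,340,250,325)).items():
    cc=C[n]; m=reg(n,u0,u1,v0,v1); zz=cc[...,2]
    b=m&(zz>12)&(zz<22); print(n,'base',cv2.minAreaRect(cc[b][:,:2].astype(np.float32)),np.median(cc[b],0))
    t=m&(zz>70); print('ptop',t.sum(),cc[t].mean(0),cc[t][:,2].max())
for n,bx in dict(top=[(262,282,120,145),(292,312,136,160)],side=[(286,302,160,192),(294,310,180,212)]).items():
    for b in bx:
        cc=C[n];m=reg(n,*b)&(cc[...,2]>(65 if n=='top' else 15)); print('vial',n,cc[m].mean(0),m.sum(),cc[m][:,2].max())
E
```

```text
bench z 1.0211710182263845 noise 53.66197556863377
rack rect ((551.5404052734375, 181.03067016601562), (42.34983825683594, 203.94830322265625), 15.171425819396973) med z 28.112043176914536
L 219 zmax [ 49.65446567  53.72425478 698.92995334] [538.57960664 228.79046842 106.59461287]
M 269 zmax [ 57.74011409  62.61881738 840.24770163] [553.8310619  168.54669816 119.67039945]
R 160 zmax [ 41.2493781   45.06784795 840.24770163] [572.14870243 103.55976684 168.45240033]
side 357 [48.76983979 60.88155527 62.50007054] [542.30983885 190.58588085  51.76519123]
side 98 [39.78996227 43.33570802 44.8478649 ] [568.07626651 110.21908481  39.29740039]
top base ((545.6303100585938, -209.69259643554688), (130.28054809570312, 129.7742156982422), 64.05172729492188) [ 545.22538138 -206.81306369   18.09826867]
ptop 146 [ 555.3122946  -152.74664805  254.40656918] 840.2477016316908
side base ((545.767578125, -212.737548828125), (131.21327209472656, 130.35736083984375), 63.92981719970703) [ 533.3651407  -228.6391571    18.27845012]
ptop 154 [ 480.67879043 -287.39305591  188.5745272 ] 671.9882472354391
vial top [738.03997408  36.75590103  89.90941763] 103 840.2477016316908
vial top [708.83347712 -30.31148388  82.49665167] 100 840.2477016316908
vial side [729.3867715  16.9064276  57.8481612] 256 671.9882472354391
vial side [709.39781628 -31.91545208  49.06526651] 292 671.9882472354391
```

```bash
python3 - <<'E'
from h import *
print('tip_reach',r.tip_reach)
for n in('top','side'):
    z=np.load(n+'0.npz'); c=cloud(n,z['d']); ok=z['d']>0; h=c[...,2]
    for nm,lo,hi,zs in [('large',56,66,0),('med',48,56,0),('small',38,47,0)]:
        m=ok&(h>lo)&(h<hi)&(c[...,0]>500)&(c[...,0]<610)&(c[...,1]>70)&(c[...,1]<290)
        ni,lab,st,_=cv2.connectedComponentsWithStats(m.astype(np.uint8))
        for i in range(1,ni):
            if st[i,4]>12: P=c[lab==i]; print(n,nm,st[i],P.mean(0).round(1),((P.max(0)+P.min(0))/2).round(1),P[:,2].max().round(1))
    for nm,lo,hi in [('ptop',76,81),('pill',50,70),('shoulder',24.5,28)]:
        m=ok&(h>lo)&(h<hi)&(c[...,0]>450)&(c[...,0]<650)&(c[...,1]<-100)&(c[...,1]>-320)
        P=c[m]; print(n,nm,len(P),P.mean(0).round(1),((P.max(0)+P.min(0))/2).round(1),np.ptp(P,axis=0).round(1),cv2.minEnclosingCircle(P[:,:2].astype(np.float32)))
    k=ok&(h>24)&(h<31)&(c[...,1]>60)&(c[...,1]<300)&(c[...,0]>480)&(c[...,0]<620)
    print('rack',cv2.minAreaRect(c[k][:,:2].astype(np.float32)))
    for x,y in((738,37),(709,-30)):
        m=ok&(h>70)&(h<79)&(np.hypot(c[...,0]-x,c[...,1]-y)<30); print('cap',c[m].mean(0),m.sum())
E
```

```text
tip_reach 19.0
top large [195 212  18  14 159] [551.5 180.8  59.9] [551.3 179.7  60.2] 64.3
top med [208 211   7  12  42] [556.5 163.2  52.7] [556.  164.1  52. ] 56.0
top med [193 215   5  11  26] [547.1 199.6  52.8] [547.3 198.9  52.3] 55.9
top med [168 219  14  13 128] [535.  243.8  51.2] [535.4 244.2  51.6] 55.1
top small [227 205  14  13 119] [568.6 117.   41.8] [568.6 116.8  42. ] 46.0
top small [213 211   4  11  20] [557.5 157.   43.5] [556.9 157.6  42.6] 46.9
top small [180 218   7  12  46] [538.9 227.5  43. ] [538.8 227.4  42.6] 46.7
top small [166 222   4  11  20] [530.1 261.5  43.5] [530.3 261.6  42.6] 46.7
top ptop 75 [ 546.1 -209.    77.9] [ 546.4 -207.5   78.4] [18.7 22.5  4.3] ((545.5843505859375, -207.8317413330078), 11.667929649353027)
top pill 30 [ 547.2 -200.4   61. ] [ 545.4 -201.8   60.3] [23.4  9.3 19.2] ((545.44921875, -205.9505615234375), 11.693917274475098)
top shoulder 369 [ 546.5 -206.9   26.2] [ 545.5 -210.    26.3] [60.2 60.1  3.5] ((545.9011840820312, -209.85885620117188), 31.685766220092773)
rack ((551.539306640625, 181.06851196289062), (41.7016677856445
[... 601 characters left out ...]

side small [213 181  13  10  70] [568.1 112.4  41. ] [568.5 114.   41.6] 45.1
side ptop 78 [ 545.  -212.8   78.2] [ 545.1 -213.1   78.2] [19.7 22.6  4.4] ((546.2318115234375, -213.15110778808594), 11.332460403442383)
side pill 91 [ 540.4 -219.1   59.9] [ 543.2 -213.8   59.9] [20.5 20.9 19.8] ((544.8893432617188, -212.77920532226562), 12.445921897888184)
side shoulder 422 [ 541.8 -217.    26.4] [ 545.5 -212.    26.2] [63.1 62.6  3.5] ((545.7763671875, -212.53810119628906), 32.133323669433594)
rack ((551.9658813476562, 177.71450805664062), (44.59116744995117, 204.14833068847656), 14.82947826385498)
cap [740.87115475  33.11813634  74.1136991 ] 58
cap [710.02097798 -34.95990886  74.52167164] 63
```

```bash
cat >> h.py <<'E'
def go(target,toolang=None,tilt=0):
    "tool-frame shift (m) to target TCP (mm) and rotvec to reach tool y at toolang (pointing down, tilted back by tilt about tool x)"
    s=r.sense(); M=R.from_euler('xyz',s['tcp_rot'],degrees=True)
    print('t',round(s['time'],2),'tcp',np.round(s['tool_pos'],1),'rpy',np.round(s['tcp_rot'],1),'F',np.round(s['ft_force'],1),'gap',round(s['finger_gap'],1),'grip',round(s['grip_force'],1),'q',np.round(s['joint_pos'],1))
    print('shift mm',np.round(M.inv().apply(np.array(target)-s['tool_pos']),2))
    if toolang is not None:
        T=R.from_euler('xyz',[180,0,toolang+90],degrees=True)*R.from_euler('x',-tilt,degrees=True)
        print('turn deg',np.round((M.inv()*T).as_rotvec(degrees=True),2))
E
python3 -m handwheel '[[0,0,0,0,0,7.09,0.06],[0,0,0,0,0,7.09,0.06],[0,0,0,0,0,7.09,0.06],[0,0,0,0,0,7.09,0.06],[0,0,0,0,0,7.09,0.06],[0,0,0,0,0,7.09,0.06],[0,0,0,0,0,7.09,0.06],[0,0,0,0,0,7.09,0.06]]' 60
python3 -m handwheel '[[-0.0336,0.01785,0.007,0,0,0,0.06],[-0.0336,0.01785,0.007,0,0,0,0.06],[-0.0336,0.01785,0.007,0,0,0,0.06],[-0.0336,0.01785,0.007,0,0,0,0.06],[-0.0336,0.01785,0.007,0,0,0,0.06],[-0.0336,0.01785,0.007,0,0,0,0.06],[-0.0336,0.01785,0.007,0,0,0,0.06]]'
python3 -m handwheel '[[-0.0336,0.01785,0.007,0,0,0,0.06],[-0.0336,0.01785,0.007,0,0,0,0.06],[-0.0336,0.01785,0.007,0,0,0,0.06],[-0.0336,0.01785,0.007,0,0,0,0.06],[-0.0336,0.01785,0.007,0,0,0,0.06],[-0.0336,0.01785,0.007,0,0,0,0.06],[-0.0336,0.01785,0.007,0,0,0,0.06],[0,0,0,0,0,0,0.06]]'
python3 -c "
from h import *
go([551.5,179.5,51],15)"
```

```text
time: 0.77
tool_pos: [188.5, 569.3, 228.4]
tcp_rot: [-180.0, 0.1, 104.6]
ft_force: [0.1, -0.8, -1.0]
finger_gap: 60.2
grip_force: 0.0
time: 1.35
tool_pos: [370.7, 372.9, 179.4]
tcp_rot: [-180.0, 0.0, 105.0]
ft_force: [1.8, 0.7, 1.2]
finger_gap: 60.0
grip_force: 0.0
time: 2.02
tool_pos: [554.1, 174.0, 129.0]
tcp_rot: [-179.9, 0.1, 104.7]
ft_force: [-0.1, -0.1, -0.4]
finger_gap: 59.8
grip_force: 0.0
t 2.02 tcp [554.1 174.  129. ] rpy [-1.799e+02  1.000e-01  1.047e+02] F [-0.1 -0.1 -0.4] gap 59.8 grip 0.0 q [12.5  8.5 94.8 -0.1 76.8 -2.2]
shift mm [ 6.15 -0.96 78.02]
turn deg [-0.09  0.13 -0.31]
```

```bash
python3 -m handwheel '[[0.0062,-0.001,0.02,0,0,0,0.05],[0,0,0.02,0,0,0,0.05],[0,0,0.02,0,0,0,0.05],[0,0,0.01,0,0,0,0.05],[0,0,0.007,0,0,0,0.05],[0,0,0,0,0,0,0.05]]'
python3 -c "
from h import *
go([551.5,179.5,51],15)
p,d=r.snapshot('side'); cv2.imwrite('pics/a.png',cv2.resize(p[110:240,120:290],None,fx=4,fy=4))"
```

```text
time: 2.52
tool_pos: [547.5, 185.1, 52.3]
tcp_rot: [-179.8, -0.0, 105.0]
ft_force: [-0.1, 0.6, -0.8]
finger_gap: 49.7
grip_force: 0.0
t 2.52 tcp [547.5 185.1  52.3] rpy [-179.8   -0.   105. ] F [-0.1  0.6 -0.8] gap 49.7 grip 0.0 q [13.6 13.1 98.2 -0.  68.9 -1.4]
shift mm [-6.45  2.39  1.29]
turn deg [-0.18 -0.   -0.04]
```

View pics/a.png

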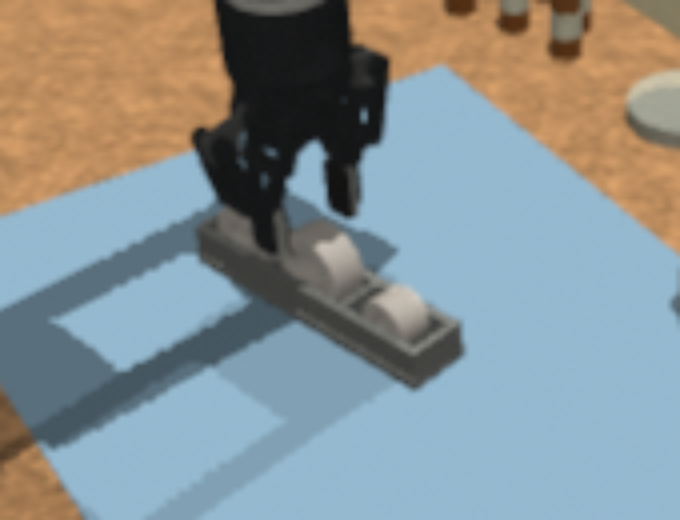

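The crop shows the open fingers straddling the trough at about (290,230), slightly towards the far bay. The earlier reading lagged, so I correct, settle and close.

```bash
python3 -m handwheel '[[-0.006,0.002,0.001,0,0,0,0.05],[0,0,0,0,0,0,0.05],[0,0,0,0,0,0,0.05]]' 60
python3 -c "
from h import *
go([551.5,179.5,51],15)"
```

```text
time: 2.82
tool_pos: [553.5, 180.0, 54.4]
tcp_rot: [179.9, 0.0, 104.9]
ft_force: [-0.2, 0.0, 0.4]
finger_gap: 50.1
grip_force: 0.0
t 2.82 tcp [553.5 180.   54.4] rpy [179.9   0.  104.9] F [-0.2  0.   0.4] gap 50.1 grip 0.0 q [13.  13.2 97.8 -0.  68.9 -2. ]
shift mm [ 0.08 -2.06  3.38]
turn deg [ 0.12  0.01 -0.07]
```

```bash
for i in 1 2 3; do python3 -m handwheel '[[0,0,0,0,0,0,0.05]]' | grep tool_pos; done
```

```text
tool_pos: [553.1, 180.1, 54.0]
tool_pos: [552.8, 180.1, 53.7]
tool_pos: [552.5, 180.2, 53.4]
```

```bash
python3 -m handwheel '[[0,0,0.001,0,0,0,0.03],[0,0,0,0,0,0,0.03],[0,0,0,0,0,0,0.015],[0,0,0,0,0,0,0.01],[0,0,0,0,0,0,0.01]]' 60
python3 -m handwheel '[[0,0,0,0,0,0,0.01],[0,0,0,0,0,0,0.01]]'
```

```text
time: 3.48
tool_pos: [552.4, 180.1, 52.2]
tcp_rot: [180.0, 0.0, 105.0]
ft_force: [-1.2, -0.0, 3.0]
finger_gap: 21.6
grip_force: 59.1
time: 3.65
tool_pos: [552.4, 180.1, 52.2]
tcp_rot: [180.0, 0.0, 105.0]
ft_force: [-1.6, -0.2, 2.1]
finger_gap: 22.1
grip_force: 59.1
```

```bash
python3 -m handwheel '[[0,0,-0.01,0,0,0,0.01],[0,0,-0.02,0,0,0,0.01],[0,0,-0.025,0,0,0,0.01],[0,0,-0.025,0,0,0,0.01],[0,0,-0.02,0,0,0,0.01],[0,0,-0.01,0,0,0,0.01],[0,0,0,0,0,0,0.01]]'
python3 -m handwheel '[[-0.016,-0.0063,0,0,0,0,0.01],[-0.027,-0.011,0,0,0,0,0.01],[-0.027,-0.011,0,0,0,0,0.01],[-0.027,-0.011,0,0,0,0,0.01],[-0.027,-0.011,0,0,0,0,0.01],[-0.019,-0.0063,0,0,0,0,0.01],[-0.016,-0.0063,0,0,0,7,0.01],[0,0,0,0,0,7,0.01]]'
python3 -m handwheel '[[0,0,0,-7,0,0,0.01],[0,0,0,-7,0,0,0.01],[0,0,0,-7,0,0,0.01],[0,0,0,-7,0,0,0.01],[0,0,0,-7,0,0,0.01],[0,0,0,-7,0,0,0.01],[0,0,0,-3,0,0,0.01],[0,0,0,0,0,0,0.01]]'
python3 -c "
from h import *
go([500,10,60],1,45)
p,d=r.snapshot('side'); cv2.imwrite('pics/b.png',cv2.resize(p[60:300,120:420],None,fx=2.6,fy=2.5))"
```

```text
time: 4.23
tool_pos: [554.2, 180.5, 165.6]
tcp_rot: [179.7, 0.0, 105.0]
ft_force: [0.9, 0.4, -0.4]
finger_gap: 21.8
grip_force: 59.5
time: 4.9
tool_pos: [531.2, 7.2, 160.1]
tcp_rot: [-179.8, 0.1, 90.5]
ft_force: [0.3, -0.4, 0.2]
finger_gap: 21.8
grip_force: 59.5
time: 5.57
tool_pos: [546.1, 9.9, 170.2]
tcp_rot: [135.1, 0.1, 90.9]
ft_force: [-1.0, -0.3, -1.2]
finger_gap: 22.0
grip_force: 58.9
t 5.57 tcp [546.1   9.9 170.2] rpy [1.351e+02 1.000e-01 9.090e+01] F [-1.  -0.3 -1.2] gap 22.0 grip 58.9 q [ -9.  -42.9 143.1  11.9  36.  -16.8]
shift mm [   0.93 -110.35   45.59]
turn deg [-0.13  0.11 -0.02]
```

View pics/b.png

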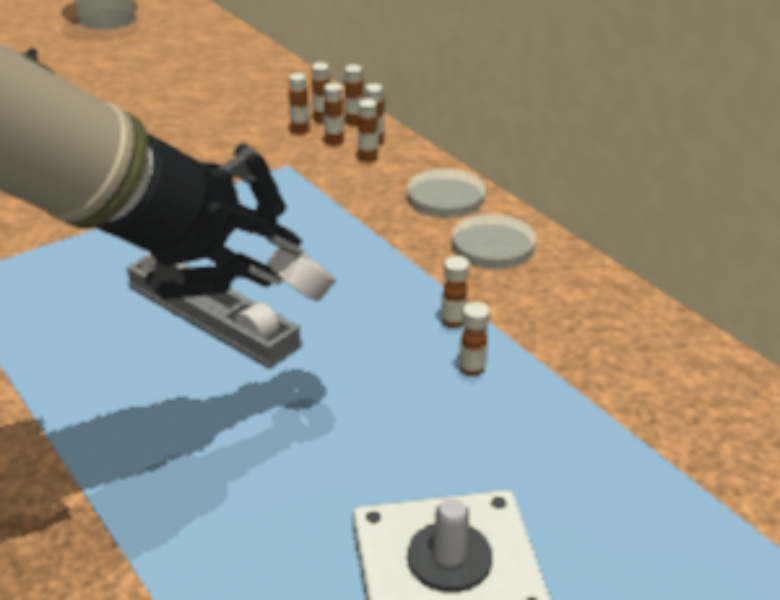

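The crop shows the ring held securely at about (300,275), tilted 45°, with the vials and rack clear. Joint 3 is near its limit, so I move outward before lowering.

```bash
python3 -m handwheel '[[0,0.01,0.01,0,0,0,0.01],[0,0.01,0.01,0,0,0,0.01],[0,0.011,0.011,0,0,0,0.01],[0,0,0,0,0,0,0.01],[0,-0.012,0.012,0,0,0,0.01],[0,-0.014,0.014,0,0,0,0.01],[0,-0.014,0.014,0,0,0,0.01],[0,-0.014,0.014,0,0,0,0.01]]'
python3 -m handwheel '[[0,-0.010,0.010,0,0,0,0.01],[0,-0.006,0.006,0,0,0,0.01],[0,0,0,0,0,0,0.01],[0,0,0,0,0,0,0.01]]'
python3 -c "
from h import *
go([590,10,43],1,45)"
```

```text
time: 6.28
tool_pos: [583.8, 11.9, 84.2]
tcp_rot: [136.1, -0.1, 91.0]
ft_force: [0.8, 1.4, -1.8]
finger_gap: 21.5
grip_force: 59.2
time: 6.62
tool_pos: [584.0, 11.9, 62.9]
tcp_rot: [136.1, -0.1, 91.0]
ft_force: [0.5, 0.4, -0.1]
finger_gap: 21.7
grip_force: 59.2
t 6.62 tcp [584.   11.9  62.9] rpy [ 1.361e+02 -1.000e-01  9.100e+01] F [ 0.5  0.4 -0.1] gap 21.7 grip 59.2 q [ -7.7 -18.  139.5  22.5  16.1 -27.9]
shift mm [-2.02 -9.46 18.49]
turn deg [-1.09 -0.05 -0.06]
```

```bash
python3 -m handwheel '[[0,-0.006,0.006,0,0,0,0.01],[0,-0.005,0.005,0,0,0,0.01],[0,-0.002,0.002,0,0,0,0.01],[0,0,0,0,0,0,0.01],[0,0,0,0,0,0,0.01]]'
for i in 1 2 3; do python3 -m handwheel '[[0,-0.0014,0.0014,0,0,0,0.01],[0,0,0,0,0,0,0.01]]' | grep -E 'tool_pos|force'; done
python3 -c "
from h import *
go([590,10,43],1,45)
p,d=r.snapshot('side'); cv2.imwrite('pics/c.png',cv2.resize(p[120:260,180:340],None,fx=4,fy=4))"
```

```text
time: 7.03
tool_pos: [586.6, 11.3, 48.6]
tcp_rot: [135.7, -0.0, 91.0]
ft_force: [-0.6, 0.2, -0.8]
finger_gap: 21.4
grip_force: 59.2
tool_pos: [586.9, 11.2, 47.0]
ft_force: [0.2, 0.4, -0.8]
grip_force: 59.2
tool_pos: [586.6, 11.2, 44.6]
ft_force: [-0.6, 0.0, -1.8]
grip_force: 59.2
tool_pos: [586.5, 11.2, 42.3]
ft_force: [-0.5, 0.8, -1.0]
grip_force: 59.2
t 7.53 tcp [586.5  11.2  42.3] rpy [135.7  -0.   91. ] F [-0.5  0.8 -1. ] gap 21.3 grip 59.2 q [ -7.7 -13.9 139.4  30.3  12.1 -36. ]
shift mm [-1.29  2.98  1.94]
turn deg [-0.66  0.03 -0.03]
```

View pics/c.png

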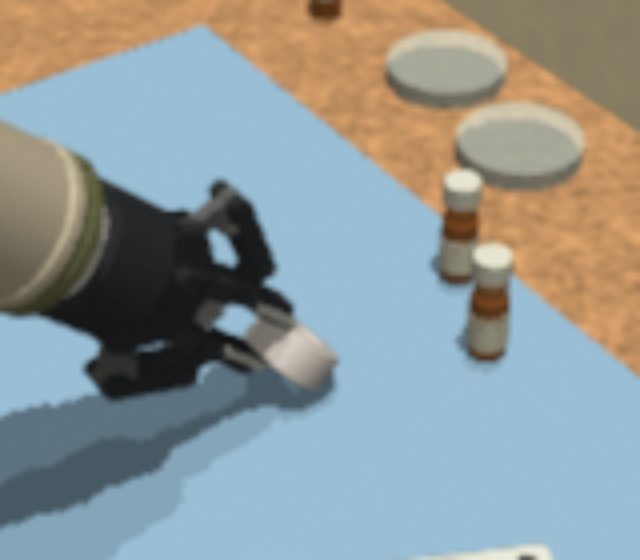

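The crop shows the ring at about (300,350), its lower edge almost on its shadow. The lower knuckle at (120,375) is still above the mat. I creep down to contact.

```bash

for i in 1 2 3; do python3 -m handwheel '[[0,-0.001,0.001,0,0,0,0.01],[0,0,0,0,0,0,0.01]]' | grep -E 'tool_pos|ft_force'; done
```

```text
tool_pos: [587.0, 11.1, 41.6]
ft_force: [-1.5, 0.2, 2.1]
tool_pos: [587.8, 10.9, 41.2]
ft_force: [-3.6, 0.2, 5.4]
tool_pos: [588.8, 10.8, 41.0]
ft_force: [-4.0, 0.5, 10.6]
```

```bash

python3 -m handwheel '[[0,0.006,-0.006,0,0,0,0.01],[0,0.007,0.007,0,0,0,0.01],[0,0.007,0.007,0,0,0,0.01],[0,0.007,0.007,0,0,0,0.01],[0,0,0,0,0,0,0.01],[0,-0.002,0.002,0,0,0,0.01],[0,-0.001,0.001,0,0,0,0.01],[0,0,0,0,0,0,0.01]]'
for i in 1 2; do python3 -m handwheel '[[0,-0.001,0.001,0,0,0,0.01],[0,0,0,0,0,0,0.01]]' | grep -E 'tool_pos|ft_force'; done; python3 -c "
from h import *
go([600,10,43],1,45)"
```

```text
time: 8.75
tool_pos: [615.7, 11.7, 41.7]
tcp_rot: [135.7, -0.0, 90.9]
ft_force: [-0.0, 0.9, -0.4]
finger_gap: 21.5
grip_force: 59.3
tool_pos: [616.5, 11.6, 41.4]
ft_force: [-2.2, 1.2, 3.5]
tool_pos: [617.4, 11.4, 41.1]
ft_force: [-3.5, 0.4, 9.8]
t 9.08 tcp [617.4  11.4  41.1] rpy [135.5   0.   90.9] F [-3.5  0.4  9.8] gap 21.8 grip 60.3 q [ -7.   -7.7 134.6  32.1  10.5 -37.4]
shift mm [ -1.15 -11.08 -13.56]
turn deg [-0.46  0.07 -0.02]
```

Contact is made, so I open slowly, then draw straight back so that the ring settles down the finger.

```bash

python3 -m handwheel '[[0,0,0,0,0,0,0.026],[0,0,0,0,0,0,0.029],[0,0,0,0,0,0,0.032],[0,0,0,0,0,0,0.032]]'
python3 -m handwheel '[[0,-0.0035,-0.0035,0,0,0,0.032],[0,-0.0035,-0.0035,0,0,0,0.032],[0,-0.0035,-0.0035,0,0,0,0.032],[0,-0.0035,-0.0035,0,0,0,0.032],[0,-0.0035,-0.0035,0,0,0,0.032],[0,0,0,0,0,0,0.032]]'
python3 -c "
from h import *
go([580,10,43],1,45)
p,d=r.snapshot('side'); cv2.imwrite('pics/d.png',cv2.resize(p[120:260,180:340],None,fx=4,fy=4))"
```

```text
time: 9.42
tool_pos: [615.9, 11.7, 39.1]
tcp_rot: [135.7, -0.0, 91.0]
ft_force: [-0.1, 0.2, 0.1]
finger_gap: 31.7
grip_force: 0.1
time: 9.92
tool_pos: [590.4, 11.4, 39.3]
tcp_rot: [135.7, -0.0, 91.0]
ft_force: [-0.8, -0.4, -0.4]
finger_gap: 31.7
grip_force: 0.0
t 9.92 tcp [590.4  11.4  39.3] rpy [135.7  -0.   91. ] F [-0.8 -0.4 -0.4] gap 31.7 grip 0.0 q [ -7.6 -12.5 138.7  31.6  11.5 -37.2]
shift mm [-1.21 -4.9  -9.94]
turn deg [-0.68  0.02 -0.03]
```

View pics/d.png

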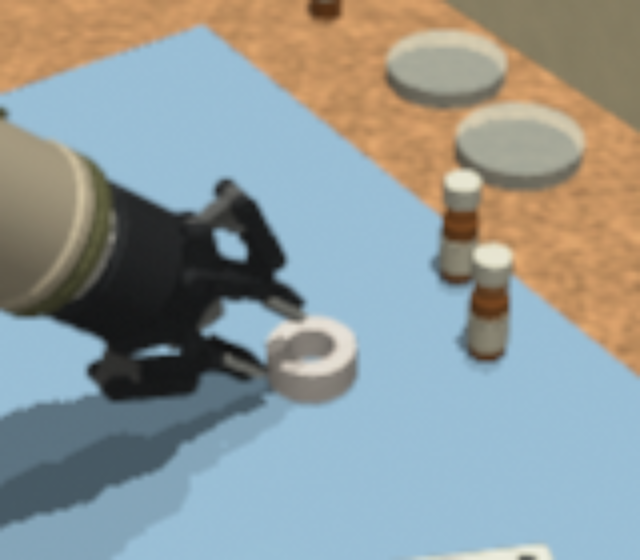

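The ring lies flat at about (312,360), both fingers clear of it and the vials untouched. I back off, rise, bring the tool upright and measure the ring.

```bash

python3 -m handwheel '[[0,0,-0.012,0,0,0,0.032],[0,0,-0.015,0,0,0,0.032],[0,0.008,-0.012,0,0,0,0.05],[0,0.014,-0.014,0,0,0,0.075],[0,0.018,-0.018,0,0,0,0.075],[0,0.018,-0.018,0,0,0,0.075],[0,0.014,-0.014,0,0,0,0.075],[0,0.004,-0.004,0,0,0,0.075]]'
python3 -m handwheel '[[0,0,0,7,0,0,0.075],[0,0,0,7,0,0,0.075],[0,0,0,7,0,0,0.075],[0,0,0,7,0,0,0.075],[0,0,0,7,0,0,0.075],[0,0,0,7,0,0,0.075],[0,0,0,2.5,0,0,0.075],[0,0,0,0,0,0,0.075]]'
python3 - <<'E'
from h import *
go([640,10,150],90)
for n in('side','top'):
    p,d=r.snapshot(n); c=cloud(n,d); h=c[...,2]; np.savez(n+'1.npz',p=p,d=d)
    m=(d>0)&(h>20)&(h<29)&(abs(c[...,0]-640)<60)&(abs(c[...,1])<60)
    ni,lab,st,_=cv2.connectedComponentsWithStats(m.astype(np.uint8))
    for i in range(1,ni):
        if st[i,4]>15: P=c[lab==i]; print(n,st[i],P.mean(0),P.std(0),cv2.minEnclosingCircle(P[:,:2].astype(np.float32)))
E
```

```text
time: 10.63
tool_pos: [573.4, 10.5, 175.3]
tcp_rot: [135.2, 0.1, 90.9]
ft_force: [0.1, 0.5, 0.4]
finger_gap: 75.0
grip_force: 0.0
time: 11.3
tool_pos: [572.1, 11.1, 167.0]
tcp_rot: [-179.6, -0.0, 91.0]
ft_force: [-0.1, -0.8, -0.7]
finger_gap: 74.4
grip_force: 0.0
t 11.3 tcp [572.1  11.1 167. ] rpy [-179.6   -0.    91. ] F [-0.1 -0.8 -0.7] gap 74.4 grip 0.0 q [-4.   5.7 93.7  0.  81.  -5. ]
shift mm [-2.26 68.02 16.52]
turn deg [ -0.3   -0.36 -89.01]
side [247 199  23  17 229] [612.64906875   8.70662547  23.39935249] [15.16813273 15.49279676  1.37061016] ((613.959228515625, 9.741161346435547), 27.588274002075195)
```

```bash

python3 -m handwheel '[[0,0.012,0.015,0,0,0,0.075],[0,0.018,0.02,0,0,0,0.075],[0,0.0115,0.017,0,0,0,0.075],[0,0,0,0,0,0,0.075],[0,0,0,0,0,0,0.075],[0,0,0,0,0,0,0.075],[0,0,0,0,0,0,0.075]]'
python3 -c "
from h import *
go([613.5,11,24],1)"
```

```text
time: 11.98
tool_pos: [612.6, 11.6, 119.1]
tcp_rot: [180.0, 0.0, 91.0]
ft_force: [-0.4, 0.0, 0.1]
finger_gap: 75.2
grip_force: 0.0
t 11.98 tcp [612.6  11.6 119.1] rpy [180.   0.  91.] F [-0.4  0.   0.1] gap 75.2 grip 0.0 q [-3.7 13.7 90.  -0.  76.3 -4.7]
shift mm [-0.6   0.82 95.13]
turn deg [ 0.02  0.01 -0.04]
```

```bash

python3 -m handwheel '[[-0.0005,0.001,0.02,0,0,0,0.075],[0,0,0.025,0,0,0,0.075],[0,0,0.02,0,0,0,0.075],[0,0,0.015,0,0,0,0.075],[0,0,0.01,0,0,0,0.075],[0,0,0.004,0,0,0,0.075],[0,0,0,0,0,0,0.075],[0,0,0,0,0,0,0.075]]' 50
python3 -m handwheel '[[0,0,0,0,0,0,0.065],[0,0,0,0,0,0,0.06],[0,0,0,0,0,0,0.056],[0,0,0,0,0,0,0.052],[0,0,0,0,0,0,0.045],[0,0,0,0,0,0,0.045],[0,0,0,0,0,0,0.045]]' 50
python3 -c "
from h import *
go([613.5,11,24],1)"
```

```text
time: 12.65
tool_pos: [614.0, 11.1, 24.6]
tcp_rot: [-180.0, 0.0, 91.0]
ft_force: [-0.0, -0.2, 0.3]
finger_gap: 74.8
grip_force: 0.0
time: 13.23
tool_pos: [613.2, 11.1, 23.3]
tcp_rot: [-179.9, 0.0, 91.0]
ft_force: [0.7, 0.2, 0.0]
finger_gap: 44.9
grip_force: 0.0
t 13.23 tcp [613.2  11.1  23.3] rpy [-179.9    0.    91. ] F [0.7 0.2 0. ] gap 44.9 grip 0.0 q [-3.7 20.2 92.9 -0.  67.  -4.7]
shift mm [-0.15  0.25 -0.69]
turn deg [-0.14  0.   -0.04]
```

```bash
python3 -c "
from h import *
p,d=r.snapshot('side'); q,d2=r.snapshot('top'); cv2.imwrite('pics/e.png',np.hstack([cv2.resize(p[150:250,200:300],(390,390)),cv2.resize(q[110:210,220:320],(390,390))]))"
```

```text
(no output)
```

View pics/e.png

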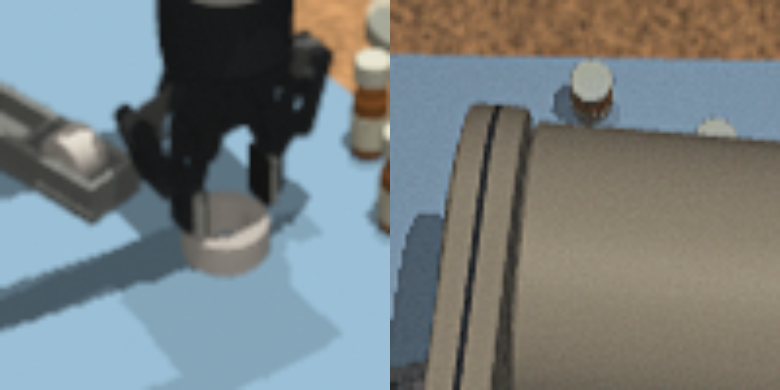

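The left panel shows the finger ends at about (190,230) and (265,205), lying over the ring's top, with the ring at (227,235). They look higher than I assumed, so I check the fingertip height in depth.

```bash
python3 - <<'E'
from h import *
p,d=r.snapshot('side'); c=cloud('side',d); s=r.sense()
K,Rm,t,_=cam('side')
g=p.max(2)
for v in range(194,224,2):
    print(v,[ (int(g[v,u]),*c[v,u].round(0).astype(int)) for u in range(246,272,4)])
M=R.from_euler('xyz',s['tcp_rot'],degrees=True)
for q in([0,0,0],[0,-22,0],[0,22,0],[0,-22,19],[0,22,19]):
    w=s['tool_pos']+M.apply(q); x=K@(Rm@w+t); print(q,w.round(0),(x[:2]/x[2]).round(1))
E
```

```text
194 [(23, np.int64(580), np.int64(6), np.int64(81)), (24, np.int64(584), np.int64(-4), np.int64(85)), (129, np.int64(646), np.int64(75), np.int64(2)), (129, np.int64(655), np.int64(71), np.int64(0)), (129, np.int64(662), np.int64(64), np.int64(1)), (19, np.int64(638), np.int64(12), np.int64(48)), (87, np.int64(639), np.int64(-3), np.int64(58))]
196 [(24, np.int64(576), np.int64(0), np.int64(81)), (26, np.int64(585), np.int64(-2), np.int64(77)), (129, np.int64(642), np.int64(70), np.int64(0)), (128, np.int64(651), np.int64(66), np.int64(-1)), (129, np.int64(659), np.int64(59), np.int64(0)), (19, np.int64(637), np.int64(10), np.int64(44)), (86, np.int64(641), np.int64(-1), np.int64(50))]
198 [(24, np.int64(577), np.int64(1), np.int64(73)), (30, np.int64(584), np.int64(-4), np.int64(74)), (125, np.int64(637), np.int64(62), np.int64(2)), (122, np.int64(646), np.int64(58), np.int64(0)), (129, np.int64(654), np.int64(52), np.int64(0)), (20, np.int64(638), np.int64(12), np.int64(36)), (86, np.int64(640), np.int64(-3), np.int64(46))]
200 [(23, np.int64(579), np.int64(5), np.int64(64)), (81, 
[... 3667 characters left out ...]
08), np.int64(-15), np.int64(2)), (185, np.int64(616), np.int64(-21), np.int64(2)), (185, np.int64(625), np.int64(-24), np.int64(0))]
222 [(186, np.int64(575), np.int64(3), np.int64(-1)), (186, np.int64(581), np.int64(-5), np.int64(2)), (185, np.int64(591), np.int64(-7), np.int64(-2)), (186, np.int64(599), np.int64(-12), np.int64(-2)), (185, np.int64(605), np.int64(-19), np.int64(0)), (185, np.int64(613), np.int64(-24), np.int64(0)), (186, np.int64(620), np.int64(-31), np.int64(2))]
[0, 0, 0] [613.  11.  23.] [257.4 206.3]
[0, -22, 0] [591.  11.  23.] [249.7 209.9]
[0, 22, 0] [635.  11.  23.] [265.  202.7]
[0, -22, 19] [591.  11.   4.] [249.9 215.9]
[0, 22, 19] [635.  11.   4.] [265.  208.7]
```

The fingertips are near z≈28, just above the ring, so the reach at this opening is shorter than I assumed. I open, check the heights against depth, then go lower while watching force.

```bash

python3 -m handwheel '[[0,0,0,0,0,0,0.075],[0,0,0,0,0,0,0.075],[0,0,0,0,0,0,0.075],[0,0,0,0,0,0,0.075],[0,0,0.004,0,0,0,0.075],[0,0,0.004,0,0,0,0.075],[0,0,0,0,0,0,0.075],[0,0,0,0,0,0,0.075]]'
python3 - <<'E'
from h import *
p,d=r.snapshot('side'); c=cloud('side',d); s=r.sense(); np.savez('s2.npz',p=p,d=d); g=p.max(2)
h=c[...,2]; near=(d>0)&(abs(c[...,0]-613)<70)&(abs(c[...,1]-11)<60)&(h>3)&(g<100)
for lo,hi in((555,600),(600,626),(626,670)):
    m=near&(c[...,0]>lo)&(c[...,0]<hi); m[205:,:]&=(g[205:,:]<100); P=c[m]; print(lo,hi,np.percentile(P[:,2],[0,2,5,20]),P[P[:,2].argsort()[:6]].round(0).tolist())
m=(d>0)&(h>20)&(h<29)&(g>100)&(np.hypot(c[...,0]-613,c[...,1]-10)<40); P=c[m];print(P.mean(0),cv2.minEnclosingCircle(P[:,:2].astype(np.float32)))
for v in range(160,206,4): print(v,g[v,258],c[v,258].round(0))
E
```

```text
time: 14.05
tool_pos: [612.7, 11.1, 14.6]
tcp_rot: [-179.8, -0.0, 91.0]
ft_force: [0.2, 0.6, -0.2]
finger_gap: 75.2
grip_force: 0.0
555 600 [  4.31168426  42.81793999  60.67672488 113.73049858] [[587.0, 13.0, 4.0], [588.0, 19.0, 6.0], [570.0, 2.0, 28.0], [574.0, -1.0, 29.0], [571.0, -1.0, 30.0], [576.0, -2.0, 32.0]]
600 626 [ 22.99370253  98.19842343 105.59327288 153.59728965] [[603.0, 19.0, 23.0], [605.0, -1.0, 90.0], [624.0, -0.0, 93.0], [602.0, -2.0, 93.0], [616.0, -1.0, 94.0], [621.0, -1.0, 94.0]]
626 670 [16.98125024 31.1173055  38.79781194 67.2165491 ] [[634.0, -6.0, 17.0], [633.0, -9.0, 22.0], [653.0, 4.0, 26.0], [653.0, 16.0, 27.0], [652.0, 11.0, 27.0], [652.0, 6.0, 27.0]]
[613.22803606   8.72503063  23.72422303] ((618.6759033203125, 11.905210494995117), 33.54915237426758)
160 25 [594. -23. 183.]
164 26 [595. -21. 172.]
168 26 [595. -21. 161.]
172 28 [594. -23. 153.]
176 23 [608.  -2. 123.]
180 24 [602. -10. 120.]
184 25 [602. -10. 109.]
188 149 [669.  92.  -1.]
192 129 [660.  79.  -2.]
196 129 [651.  65.   0.]
200 110 [627.  29.  24.]
204 116 [623.  23.  17.]
```

Readings agree with a roughly 25 mm offset along the tool: the reported TCP is ahead of the true grasp point, and the body underside (~93) and tips (~27) both fit. I descend 17 mm more and grip.

```bash

python3 -m handwheel '[[0,0,0.006,0,0,0,0.075],[0,0,0.006,0,0,0,0.075],[0,0,0.004,0,0,0,0.075],[0,0,0.001,0,0,0,0.075],[0,0,0,0,0,0,0.075],[0,0,0,0,0,0,0.075]]'
python3 -m handwheel '[[0,0,0,0,0,0,0.065],[0,0,0,0,0,0,0.06],[0,0,0,0,0,0,0.056],[0,0,0,0,0,0,0.052],[0,0,0,0,0,0,0.045],[0,0,0,0,0,0,0.045],[0,0,0,0,0,0,0.045]]' 50
python3 - <<'E'
from h import *
go([613,11,-3],1)
p,d=r.snapshot('side'); c=cloud('side',d); s=r.sense(); np.savez('s3.npz',p=p,d=d); g=p.max(2);h=c[...,2]
m=(d>0)&(h>20)&(h<28)&(g>100)&(np.hypot(c[...,0]-613,c[...,1]-10)<35); P=c[m];print(len(P),P.mean(0),cv2.minEnclosingCircle(P[:,:2].astype(np.float32)))
cv2.imwrite('pics/f.png',cv2.resize(p[150:250,200:320],None,fx=5,fy=5))
E
```

```text
time: 14.6
tool_pos: [613.1, 11.1, -1.9]
tcp_rot: [-179.8, -0.0, 91.0]
ft_force: [-0.0, 0.1, 0.6]
finger_gap: 74.9
grip_force: 0.0
time: 15.18
tool_pos: [613.7, 11.1, -1.1]
tcp_rot: [-179.9, 0.0, 91.0]
ft_force: [-0.2, 0.5, 5.1]
finger_gap: 51.3
grip_force: 53.1
t 15.18 tcp [613.7  11.1  -1.1] rpy [-179.9    0.    91. ] F [-0.2  0.5  5.1] gap 51.3 grip 53.1 q [-3.7 22.2 93.3 -0.  64.6 -4.7]
shift mm [-0.07 -0.69  1.92]
turn deg [-0.08  0.01 -0.05]
166 [617.42404937   4.58233815  23.60938362] ((610.1300659179688, 9.909335136413574), 30.32379913330078)
```

View pics/f.png

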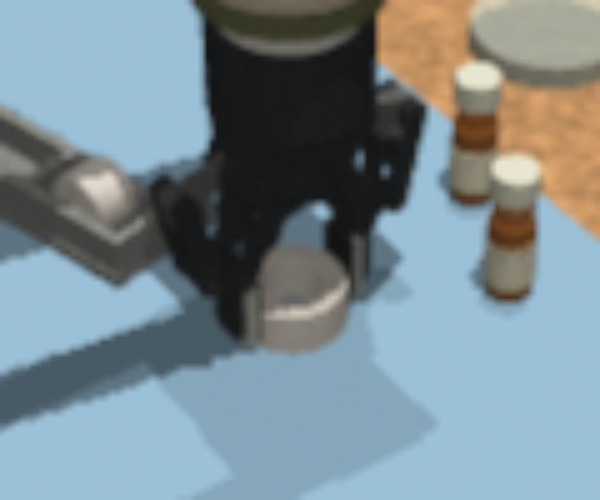

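The crop shows the ring held across its outside at about (292,300), with a pad on each side. I lift and carry it over the pillar.

```bash

python3 -m handwheel '[[0,0,-0.008,0,0,0,0.045],[0,0,-0.016,0,0,0,0.045],[0,0,-0.02,0,0,0,0.045],[0,0,-0.022,0,0,0,0.045],[0,0,-0.02,0,0,0,0.045],[0,0,-0.016,0,0,0,0.045],[0,0,-0.008,0,0,0,0.045],[0,0,0,0,0,0,0.045]]'
python3 -m handwheel '[[-0.013,-0.0042,0,0,0,0,0.045],[-0.025,-0.0081,0,0,0,0,0.045],[-0.035,-0.0114,0,0,0,0,0.045],[-0.038,-0.0124,0,0,0,0,0.045],[-0.038,-0.0124,0,0,0,0,0.045],[-0.035,-0.0114,0,0,0,0,0.045],[-0.025,-0.0081,0,0,0,0,0.045],[-0.012,-0.0039,0,0,0,0,0.045]]'
python3 -m handwheel '[[0,0,0,0,0,0,0.045],[0,0,0,0,0,0,0.045],[0,0,0,0,0,0,0.045],[0,0,0,0,0,0,0.045],[0,0,0,0,0,0,0.045],[0,0,0,0,0,0,0.045]]'
cat > hov.py <<'E'
from h import *
go([545.7,-211.3,90],1)
s=r.sense(); p,d=r.snapshot('side'); c=cloud('side',d); g=p.max(2);h=c[...,2]; zt=s['tool_pos'][2]+25
m=(d>0)&(g>70)&(np.hypot(c[...,0]-546,c[...,1]+212)<45)
T=m&(abs(h-zt)<3.5); P=c[T]; print('ring top',zt,len(P),P.mean(0),cv2.minEnclosingCircle(P[:,:2].astype(np.float32)))
W=m&(h<zt-3)&(h>zt-22)&(g>80); P=c[W]
# circle of known radius 27 through front wall
from scipy.optimize import least_squares
f=least_squares(lambda q:np.hypot(P[:,0]-q[0],P[:,1]-q[1])-27,[546,-212],loss='soft_l1'); print('wall',len(P),f.x,abs(f.fun).mean(),P[:,2].min())
cv2.imwrite('pics/hov%d.png'%(s['time']*100),cv2.resize(p[190:330,210:380],None,fx=4,fy=4))
E
python3 hov.py; ls pics
```

```text
time: 15.9
tool_pos: [614.9, 11.1, 110.8]
tcp_rot: [179.9, 0.0, 91.0]
ft_force: [0.1, 0.1, -1.4]
finger_gap: 51.6
grip_force: 52.6
time: 16.57
tool_pos: [542.4, -214.4, 106.5]
tcp_rot: [-179.7, -0.0, 90.8]
ft_force: [-0.2, -0.9, -0.4]
finger_gap: 51.5
grip_force: 52.5
time: 17.07
tool_pos: [545.6, -210.0, 108.4]
tcp_rot: [-179.9, -0.0, 91.0]
ft_force: [0.0, 0.0, -1.2]
finger_gap: 51.7
grip_force: 52.5
t 17.07 tcp [ 545.6 -210.   108.4] rpy [-179.9   -0.    91. ] F [ 0.   0.  -1.2] gap 51.7 grip 52.5 q [-26.   10.3  95.1  -0.1  74.8 -27.1]
shift mm [-1.28  0.14 18.41]
turn deg [-0.14 -0.    0.04]
ring top 133.40661934103412 302 [ 549.86099628 -219.64718638  133.50157469] ((550.0692749023438, -219.11587524414062), 35.6695671081543)
wall 295 [ 539.69787505 -209.73474335] 5.352580578137 111.42701485108002
a.png
b.png
c.png
d.png
e.png
f.png
hov1706.png
side0.png
top0.png
```

View pics/hov1706.png

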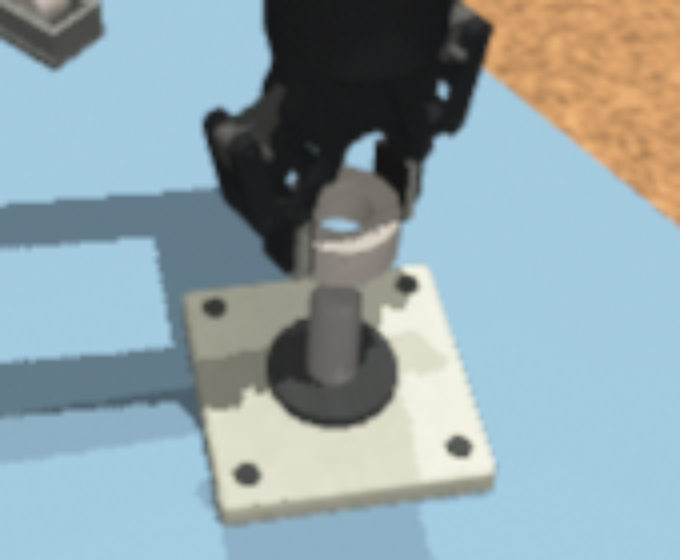

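The crop shows the ring level at about (355,225) above the pillar top at (336,298). I check its centre from chords across the top face before lowering.

```bash
cat > ch.py <<'E'
from h import *
import sys
def run(d,p,zt,cx,cy,tag):
    c=cloud('side',d); h=c[...,2]; g=p.max(2)
    K,Rm,t,_=cam('side'); o=-Rm.T@t
    # cast rays of top-face pixels on plane zt (removes depth noise)
    v,u=np.nonzero((d>0)&(abs(h-zt)<3)&(np.hypot(c[...,0]-cx,c[...,1]-cy)<38)&(g>60))
    w=(np.linalg.inv(K)@np.stack([u,v,np.ones_like(u)])).T@Rm; q=o+w*((zt-o[2])/w[:,2])[:,None]
    for k in range(-12,13,4):
        s=q[abs(q[:,0]-cx-k)<2.5]; y=np.sort(s[:,1]); j=np.argmax(np.diff(y)) if len(y)>3 else 0
        if len(y)>3: print(tag,k,'outer',y[0].round(1),y[-1].round(1),'mid',((y[0]+y[-1])/2).round(1),'bore',y[j].round(1),y[j+1].round(1),'mid',((y[j]+y[j+1])/2).round(1))
z=np.load('side1.npz'); run(z['d'],z['p'],24,613.5,10,'flat')
p,d=r.snapshot('side'); s=r.sense(); c=cloud('side',d)
m=(d>0)&(p.max(2)>60)&(abs(c[...,0]-s['tool_pos'][0])<12)&(abs(c[...,1]-s['tool_pos'][1]-20)<6)&(c[...,2]>90); print('z far rim',np.median(c[m][:,2]),m.sum())
run(d,p,s['tool_pos'][2]+25,s['tool_pos'][0],-211,'now')
print(s['tool_pos'])
E
python3 ch.py
```

```text
flat -12 outer -15.1 32.9 mid 8.9 bore 2.8 18.5 mid 10.7
flat -8 outer -16.5 34.6 mid 9.1 bore -4.0 21.5 mid 8.7
flat -4 outer -19.1 36.3 mid 8.6 bore -3.8 23.1 mid 9.7
flat 0 outer -18.9 33.6 mid 7.3 bore -5.1 23.4 mid 9.2
flat 4 outer -17.4 35.3 mid 8.9 bore -6.2 20.7 mid 7.3
flat 8 outer -15.9 32.5 mid 8.3 bore -0.5 22.4 mid 11.0
flat 12 outer -14.4 32.9 mid 9.2 bore 2.4 11.0 mid 6.7
z far rim 519.8901160690795 81
now -12 outer -237.5 -212.0 mid -224.7 bore -214.8 -212.9 mid -213.9
now -8 outer -237.5 -186.4 mid -212.0 bore -220.7 -187.4 mid -204.0
now -4 outer -238.7 -185.4 mid -212.0 bore -223.6 -185.4 mid -204.5
now 0 outer -238.8 -196.6 mid -217.7 bore -224.8 -198.5 mid -211.7
now 4 outer -239.0 -196.6 mid -217.8 bore -224.9 -199.6 mid -212.3
now 8 outer -237.2 -196.6 mid -216.9 bore -222.2 -201.7 mid -211.9
now 12 outer -235.5 -192.7 mid -214.1 bore -216.5 -207.7 mid -212.1
[ 545.53962408 -210.38016156  108.53856112]
```

```bash

python3 -m handwheel '[[-0.0009,0.0002,0.006,0,0,0,0.045],[0,0,0.008,0,0,0,0.045],[0,0,0.008,0,0,0,0.045],[0,0,0.005,0,0,0,0.045],[0,0,0,0,0,0,0.045],[0,0,0,0,0,0,0.045],[0,0,0,0,0,0,0.045]]' | grep -E 'tool_pos|ft_f'
for i in 1 2 3; do python3 -m handwheel '[[0,0,0.002,0,0,0,0.045],[0,0,0.002,0,0,0,0.045]]' | grep -E 'tool_pos|ft_f|gap'; done
```

```text
tool_pos: [545.5, -212.0, 81.5]
ft_force: [-0.1, 0.0, -0.7]
tool_pos: [545.9, -212.2, 78.0]
ft_force: [-0.9, 0.5, -0.9]
finger_gap: 51.3
tool_pos: [545.4, -212.0, 73.4]
ft_force: [-0.1, -0.1, -1.4]
finger_gap: 51.8
tool_pos: [545.3, -211.9, 69.2]
ft_force: [1.0, 0.3, -2.1]
finger_gap: 51.5
```

```bash

for i in 1 2 3 4 5 6; do python3 -m handwheel '[[0,0,0.003,0,0,0,0.045],[0,0,0.003,0,0,0,0.045]]' | grep -E 'tool_pos|ft_f'; done
```

```text
tool_pos: [545.4, -212.0, 63.2]
ft_force: [0.0, -0.6, -1.4]
tool_pos: [545.3, -211.9, 57.1]
ft_force: [-0.2, 0.5, -1.4]
tool_pos: [545.3, -211.9, 51.1]
ft_force: [0.5, -0.0, -0.1]
tool_pos: [545.3, -211.9, 45.2]
ft_force: [-1.0, -0.0, -1.0]
tool_pos: [545.3, -212.0, 39.2]
ft_force: [0.0, -0.5, -0.9]
tool_pos: [545.3, -212.0, 33.2]
ft_force: [0.5, 0.1, -0.9]
```

```bash
python3 -m handwheel '[[0,0,0.003,0,0,0,0.045],[0,0,0.001,0,0,0,0.045],[0,0,0,0,0,0,0.045]]' | grep -E 'tool_pos|ft_f'
for i in 1 2 3 4; do python3 -m handwheel '[[0,0,0.001,0,0,0,0.045],[0,0,0,0,0,0,0.045]]' | grep -E 'tool_pos|ft_f'; done
```

```text
tool_pos: [545.0, -211.8, 29.0]
ft_force: [-0.4, -0.4, -0.6]
tool_pos: [545.3, -212.0, 28.5]
ft_force: [-0.6, -1.0, -1.5]
tool_pos: [545.3, -212.0, 27.5]
ft_force: [-0.6, 0.1, -1.6]
tool_pos: [545.2, -211.9, 26.3]
ft_force: [0.4, 0.3, -0.3]
tool_pos: [545.2, -211.9, 25.3]
ft_force: [-0.1, -0.1, -0.7]
```

```bash

for i in 1 2 3; do python3 -m handwheel '[[0,0,0.001,0,0,0,0.045],[0,0,0,0,0,0,0.045]]' | grep -E 'tool_pos|ft_f'; done
```

```text
tool_pos: [545.4, -212.0, 24.9]
ft_force: [-1.9, 1.0, 2.6]
tool_pos: [545.5, -212.0, 24.9]
ft_force: [-5.8, 3.0, 12.6]
tool_pos: [545.6, -212.1, 24.9]
ft_force: [-10.7, 4.2, 20.4]
```

Contact at 24.9 matches home. I relieve the load, open and rise.

```bash

python3 -m handwheel '[[0,0,-0.002,0,0,0,0.045],[0,0,0,0,0,0,0.05],[0,0,0,0,0,0,0.054],[0,0,0,0,0,0,0.057],[0,0,0,0,0,0,0.062],[0,0,0,0,0,0,0.072],[0,0,0,0,0,0,0.072]]'
python3 -m handwheel '[[0,0,-0.008,0,0,0,0.072],[0,0,-0.015,0,0,0,0.072],[0,0,-0.025,0,0,0,0.072],[0,0,-0.03,0,0,0,0.072],[0,0,-0.03,0,0,0,0.072],[0,0,-0.03,0,0,0,0.072],[0,0,-0.02,0,0,0,0.072],[0,0,-0.01,0,0,0,0.072]]'
python3 -m handwheel '[[0,0.03,0,0,0,0,0.072],[0.03,0,0,0,0,0,0.072],[0.04,0,0,0,0,0,0.072],[0.04,0,0,0,0,0,0.072],[0.04,0,0,0,0,0,0.072],[0.03,0,0,0,0,0,0.072],[0,0,0,0,0,0,0.072],[0,0,0,0,0,0,0.072]]'
python3 - <<'E'
from h import *
ims=[]
for n in('side','top'):
    p,d=r.snapshot(n); c=cloud(n,d); h=c[...,2]; ok=d>0
    m=ok&(np.hypot(c[...,0]-545.7,c[...,1]+211)<34)
    P=c[m&(h>46)&(h<54)]; print(n,'ring top',len(P),np.median(P[:,2]),np.percentile(P[:,2],[5,95]),cv2.minEnclosingCircle(P[:,:2].astype(np.float32)))
    for x,y in((741,36),(710,-32)):
        q=ok&(h>70)&(h<79)&(np.hypot(c[...,0]-x,c[...,1]-y)<30)
        if q.sum(): print('cap',c[q].mean(0).round(1))
    ims.append(p)
cv2.imwrite('pics/end.png',np.hstack([cv2.resize(ims[0][130:330,160:360],(390,390)),cv2.resize(ims[1][110:270,260:420],(390,390))]))
E
```

```text
time: 21.25
tool_pos: [545.2, -211.9, 24.3]
tcp_rot: [-179.9, -0.0, 91.0]
ft_force: [-0.4, 0.2, 0.4]
finger_gap: 72.1
grip_force: 0.0
time: 21.92
tool_pos: [547.3, -212.7, 197.4]
tcp_rot: [179.8, 0.2, 91.0]
ft_force: [0.1, 0.3, 0.5]
finger_gap: 71.7
grip_force: 0.0
time: 22.58
tool_pos: [572.2, -29.7, 191.8]
tcp_rot: [-179.8, -0.0, 91.1]
ft_force: [0.2, -0.7, 0.5]
finger_gap: 71.7
grip_force: 0.0
side ring top 349 50.196456387314804 [47.67337618 52.40767273] ((546.6039428710938, -212.97235107421875), 27.624279022216797)
cap [740.8  32.9  74.2]
cap [710.1 -35.2  74.6]
  return _methods._mean(a, axis=axis, dtype=dtype,
  ret = ret.dtype.type(ret / rcount)
Traceback (most recent call last):
IndexError: index -1 is out of bounds for axis 0 with size 0
```

The ring's top is at z = 50.2 (home is 50), concentric with the pillar, and the vials are unmoved. The top camera's view of the stand is blocked by the arm, but the side view is enough.

```bash
python3 -c "
from bench import r
print(r.hand_in())"
```

```text
the job is handed in; nothing more can be done
None
```

The large ring is fully home on the shoulder: its top measured 50.2 mm above the bench, where home is 50 mm. The side camera showed both vials unmoved, I did not touch the two smaller rings, and I handed the job in at about 22.6 s of the 51 s allowed.

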